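Check the register marks of a test print under the pointer

ROBOT

A 7-joint arm with a two-finger parallel gripper is mounted at the origin on the work surface. World frame = base frame: x ahead of the robot, y to its left, z up, the work surface at z = 0. Lengths are in m, angles in rad, forces in N, time in s.
With the tool pointing down it reaches from about 0.425 to 0.925 m from the base axis. Payload 6.8 kg.
Tool frame: the origin (TCP) lies on the centre line of the jaws, within the pads' length; the fingertips stand 19 mm ahead of it and the grasp point (between the pads) is the TCP (tcp_to_tips is the distance from the TCP to the fingertips, in m); x points along the fingers, y is the direction in which the jaws open and shut, and the axes are right-handed (so a half turn about x gives the same grasp; the last joint's range is limited). The gripper opens to 85 mm and grips with 20 to 120 N. Pads are 22 mm wide; open, the fingers measure 114 mm over their backs; the gripper's body (76 mm by 85 mm) begins 54 mm behind the grasp point. The pads swing forward as they close: fully open they stand 13 mm farther back than shut.
Start: joints at [1.17, 0.477, 0.022, 1.555, -0.011, 1.109, -0.083], TCP at [0.195, -0.646, 0.25] pointing down, gripper open.
Joint ranges: [-2.96, 2.96], [-0.34, 2.1], [-1.41, 1.46], [0.24, 2.44], [-1.37, 4.51], [0.17, 1.92], [-2.96, 2.96]. Speed limits (rad/s): [2.39, 2.39, 3.14, 3.14, 3.14, 3.14, 3.14].

INTERFACE

Orientations are given as a unit quaternion [w, x, y, z].
In Python, from station import get_obs, read_camera, hand_in, spot_in, cut_out, tcp_to_tips gives the robot as it stands.
- The arm moves only by the shell command python3 -m jog 'ROWS' [FORCE]. ROWS is JSON, a list of rows, each an object of numbers: "gripper": the closure, from 0 (fully open) to 1 (shut); "dx", "dy", "dz": the shift along the world's x, y, z in m; "rx", "ry", "rz": the turn, a rotation vector about the world's x, y, z in degrees. In form: [{"gripper": .., "dx": .., "dy": .., "dz": .., "rx": .., "ry": .., "rz": ..}, ...]. A call has 1 to 10 rows; each row is the pose to reach, as a shift and turn from the pose commanded when the call began; what a row does not reach only later rows make up. A row lasts 1/10 s, in which the tool goes at most 50 mm and 8.59 degrees, less where a joint would pass 70% of its speed; a pose out of reach is approached as far as the arm can. A call with a gripper value outside its range is refused whole. The fingers move at their own pace and stop on an object; FORCE is the grip in N (left out, the last holds). Time passes only in rows, so rows that repeat a pose let the fingers close. It gives the time, the measured TCP pose, the force and the opening at its end, in the units of the state.
- get_obs(): the state, without advancing time (a new reading comes with each control period).
- read_camera(name): name is "scene" or "top" or "wrist"; returns a dict with "pixels" (420x560x3 uint8, blue, green, red), "range_z" (420x560 float32, m along the optical axis (not along the pixel's ray), 0 where there is no reading), "camera_matrix" (3x3 intrinsics, pixels), "D" ([k1, k2, p1, p2, k3] as OpenCV has them; the pictures are not rectified), "cam_to_world" (4x4, takes a point from camera to world coordinates). Camera axes: x right, y down, z forward; pixel columns grow to the right and rows downward; lengths in m; the calibration is good to about 2 mm. A picture is of the moment at which its call begins.
- hand_in(): hands the job in, once; it reports no verdict.
Trained networks look in the newest picture that a camera, given by its name, has taken for a name from the list of things; names that differ only in an ending like _2 or _b are one class to them, and where a whole thing is asked for, a point or a joint stands for the part that bears it (a point fixed in the world has none). Each returns a list of dicts, best first, with "conf" (0 to 1); they miss things now and then, are a little off and sometimes report something else, mostly with a low value. They report only what shows in the picture. A call takes as long as a camera call.
- spot_in(camera, label): "box" ([centre column, centre row, width, height] in pixels, round what is visible of it).
- cut_out(camera, label): "mask" (420x560 bool, what is visible of it) and "box" ([centre column, centre row, width, height] in pixels, round what is visible of it).
The state is a dict: "t": time; "q": joint angles; "joint_vel": joint speeds; "joint_torque": joint torques, N m; "eef_pos": TCP position; "tool_rot": TCP orientation; "contact_force": force on the tool from outside, world axes, zero at the start; "torque": the same for the moment, N m; "gripper_width": opening from 0.0 (shut) to 1.0 (fully open).
Only numpy, scipy, OpenCV 4.12 (cv2) and the standard library are available. Lean on these libraries where they do the work, as an engineer would, in place of code of your own. Each camera call takes 0.05 s, during which the arm holds its last target. There are 200 camera calls.

TASK

Check the round test print on the x-y slide: by its knob, move the carrier until the printed cross is centred under the tip of the fixed pointer and keep it there for a second, then move on until the printed ring (the open circle, not the solid dot) is centred under the tip. Let go of the knob and leave the carrier there.

Things in the scene. Friction and masses are not known exactly. Their poses are not given: they have to be found in the camera images.
- knob_mid (a point): Point on the axis of the black upright knob (cylinder, 26 mm diameter, 50 mm tall), 28 mm above the carrier tongue it is fixed to, on the robot's side of the print; tongue top 49, this point 77, knob top 99 mm above the table. The carrier on its crossed slides moves in any horizontal direction (68 mm each way from mid-travel), cannot turn or lift, needs 2 to 3 N and stays where left.
- cross_mark (a point): Centre of the black cross (bars 26 x 6 mm) on the white round test print (140 mm across, face 56 mm above the table). The print is clamped to the carrier at any angle and moves with it without turning, so a mark shifts exactly as the knob does. Four black marks lie a quarter turn apart, 50 mm from the print's centre: cross, open ring, solid square, solid dot.
- ring_mark (a point): Centre of the black open ring (26 mm outside, 17 mm inside diameter) on the same print, which is 135 mm, centre to centre, from the knob. The solid square (22 mm) and solid dot (24 mm) are other marks.
- pointer_tip (a point): Tip of the fixed steel pointer, a thin rod that slopes down over the print from a 16 mm post (147 mm high) 163 mm farther out, on the far side of the slide's frame. Tip 12 mm above the print's face, 68 mm above the table, over the print's centre at mid-travel. Frame and pointer are fixed to the table, turned up to 15 degrees; they do not move with the carrier.

How it is judged:
By the outcome, as a careful person would: the job done as asked, in the order asked, and still so for the second after the job is handed in, with the robot touching nothing.
It also fails if it takes over 38 s, if anything falls off the work surface, if the arm or the gripper's body presses on something with over 40 N, if the wrist force passes 120 N, or if a joint passes its speed limit or range.

## Working session

There is one attempt and no reset: what is moved stays moved. The work goes in short steps, Python scripts to look and compute and a shell command to move; the robot and the scene stay as the last step left them, time stands still between calls to the robot, and variables do not carry over. Pictures are saved under pics/ and viewed, about 8 in all and at most 12, crops included, and the job is handed in when it is done.

```bash
mkdir -p pics
cat > h.py <<'E'
import numpy as np,cv2
from station import *
def ray(c,px):
    u=cv2.undistortPoints(np.array([[px]],float),c["camera_matrix"],c["D"])[0,0]
    T=c["cam_to_world"];return T[:3,3],T[:3,:3]@np.array([u[0],u[1],1.])
def atz(c,px,z):
    o,d=ray(c,px);return o+d*(z-o[2])/d[2]
def proj(c,p):
    T=np.linalg.inv(c["cam_to_world"]);r=cv2.Rodrigues(T[:3,:3])[0]
    return cv2.projectPoints(np.array([p],float),r,T[:3,3],c["camera_matrix"],c["D"])[0][0,0]
E
python3 - <<'E'
from h import *
Z=dict(knob_mid=.077,cross_mark=.056,ring_mark=.056,pointer_tip=.068)
for n in("top","scene"):
    c=read_camera(n);cv2.imwrite(f"pics/{n}0.png",c["pixels"])
    print(n,c["cam_to_world"][:3,3].round(3),c["cam_to_world"][:3,2].round(2))
    for l,z in Z.items():
        for r in spot_in(n,l)[:2]:
            print(l,round(r["conf"],2),np.round(r["box"],1),atz(c,r["box"][:2],z).round(4))
print(get_obs())
E
```

```text
top [0.486 0.064 0.808] [ 0.22  0.02 -0.98]
knob_mid 0.75 [311.6 217.9 124.1 168.5] [0.6418 0.0379 0.077 ]
cross_mark 0.68 [315.6 194.6  93.3  89.9] [0.6821 0.0324 0.056 ]
ring_mark 0.74 [316.  193.8  96.8  91.5] [0.6833 0.0318 0.056 ]
pointer_tip 0.61 [311.9 191.4 241.5 259.2] [0.6836 0.0384 0.068 ]
scene [1.032 0.207 0.617] [-0.59 -0.23 -0.77]
knob_mid 0.55 [243.8 255.2 159.5 163.6] [0.6916 0.0366 0.077 ]
knob_mid 0.47 [245.3 267.6  97.6  87.7] [0.7091 0.0462 0.077 ]
cross_mark 0.74 [243.8 267.1 104.5  80.6] [0.6965 0.0377 0.056 ]
pointer_tip 0.56 [236.  295.8 311.7 243.3] [0.7476 0.0492 0.068 ]
{'t': 0.5, 'q': array([ 1.1698593 ,  0.47700493,  0.02238053,  1.55546062, -0.01147183,
        1.10927859, -0.08308566]), 'joint_vel': array([-0.00070623, -0.0020345 , -0.00021353, -0.00029797,  0.00016339,
        0.00183751, -0.00062338]), 'joint_torque': array([-1.47569081e-03, -5.95802486e+01,  1.60472430e+00, -2.81291682e+01,
        1.24188705e-02,  2.51810598e-03, -1.25868289e-05]), 'eef_pos': array([ 0.19485728, -0.64625373,  0.25027859]), 'tool_rot': array([-0.10316415, -0.69953658, -0.10317952,  0.69954251]), 'contact_force': array([0.41825702, 0.92332915, 0.30198528]), 'torque': array([-0.01730844,  0.00766045,  0.00437869]), 'gripper_width': 0.9977365807852224}
```

View pics/top0.png

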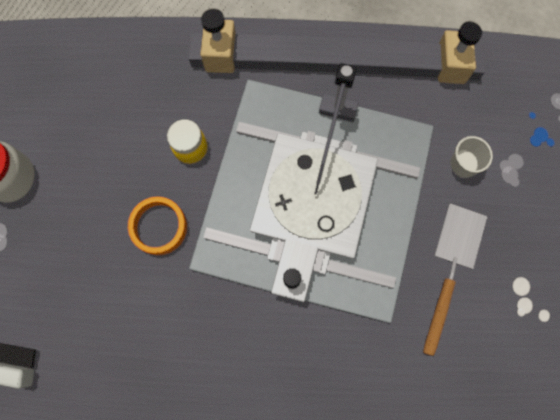

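View pics/scene0.png

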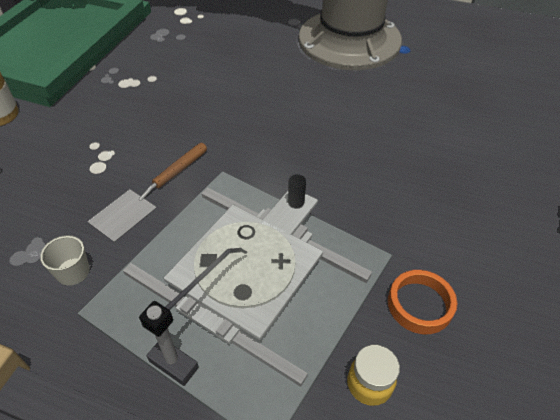

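The top view shows the cross at (283,202), ring (326,223), square (347,183), dot (305,162), knob top (292,278) and tip about (317,195). The networks only box the whole print, so I'll segment the marks myself.

```bash
cat >> h.py <<'E'
def marks(c,win=None,zf=.056):
    """dark blobs on print: pixel centre via contour, area"""
    g=cv2.cvtColor(c["pixels"],cv2.COLOR_BGR2GRAY)
    return g
def blob(c,px,r=13,th=90):
    g=cv2.cvtColor(c["pixels"],cv2.COLOR_BGR2GRAY);x,y=map(int,px)
    m=np.zeros_like(g);cv2.circle(m,(x,y),r,255,-1)
    m&=((g<th)*255).astype(np.uint8)
    M=cv2.moments(m,True);return np.array([M["m10"]/M["m00"],M["m01"]/M["m00"]]),M["m00"]
E
python3 - <<'E'
from h import *
from scipy.spatial.transform import Rotation as R
c=read_camera("top")
P={}
for n,p,z in(("cross",(283,202),.056),("ring",(326,223),.056),("square",(347,183),.056),("dot",(305,162),.056)):
    b,a=blob(c,p);P[n]=atz(c,b,z);print(n,b.round(1),a,P[n].round(4))
b,a=blob(c,(292,278),11,60);P["knob"]=atz(c,b,.099);print("knob",b,a,P["knob"].round(4))
P["tip"]=atz(c,(317,195),.068);print("tip",P["tip"].round(4))
d=lambda a,b:np.linalg.norm(P[a][:2]-P[b][:2])
print("ring-knob",d("ring","knob"),"cross-knob",d("cross","knob"),"cross-square",d("cross","square"),"ring-dot",d("ring","dot"))
print("ctr",(P["cross"]+P["square"])/2,(P["ring"]+P["dot"])/2)
w,x,y,z=get_obs()["tool_rot"];print(R.from_quat([x,y,z,w]).as_matrix().round(3))
cv2.imwrite("pics/top1.png",cv2.resize(c["pixels"][130:310,230:410],None,fx=3.3,fy=3.3,interpolation=cv2.INTER_CUBIC))
E
```

```text
cross [282.7 202. ] 52.0 [0.6686 0.0809 0.056 ]
ring [326.3 224.2] 35.0 [0.6377 0.0152 0.056 ]
square [346.4 182.3] 158.0 [ 0.7032 -0.0134  0.056 ]
dot [304.4 161.6] 144.0 [0.733  0.0509 0.056 ]
knob [293.27586207 283.55172414] 58.0 [0.545  0.0605 0.099 ]
tip [0.6784 0.0308 0.068 ]
ring-knob 0.10323212941460969 cross-knob 0.1253294935389548 cross-square 0.10038834662291006 ring-dot 0.10177435508115035
ctr [0.68591448 0.03372602 0.056     ] [0.68533704 0.03303251 0.056     ]
[[ 0.     0.289 -0.957]
 [-0.    -0.957 -0.289]
 [-1.     0.    -0.   ]]
```

View pics/top1.png

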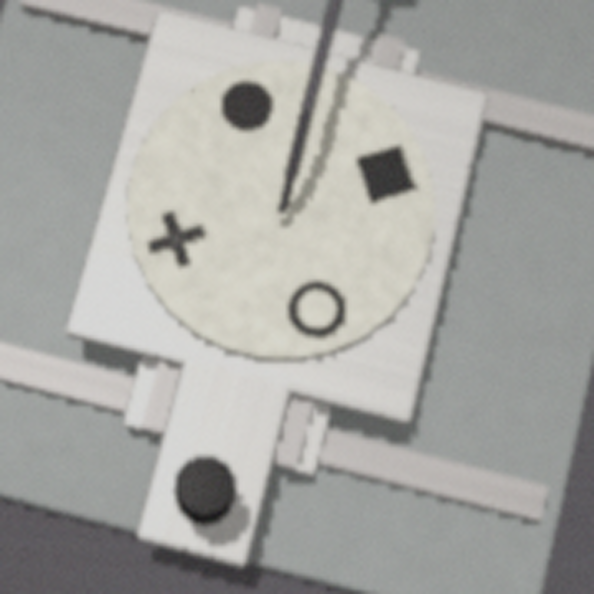

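Marks check: the radii are 50 mm, and print centre to knob is about 134 mm once the knob pick is taken as (292,277). The estimated knob position is (0.555, 0.0625), so I'm moving above it.

```bash
python3 -m jog '[{"gripper":0,"dx":0.18,"dy":0.355,"dz":0},{"gripper":0,"dx":0.18,"dy":0.355,"dz":0},{"gripper":0,"dx":0.18,"dy":0.355,"dz":0},{"gripper":0,"dx":0.18,"dy":0.355,"dz":0},{"gripper":0,"dx":0.36,"dy":0.709,"dz":0},{"gripper":0,"dx":0.36,"dy":0.709,"dz":0},{"gripper":0,"dx":0.36,"dy":0.709,"dz":0},{"gripper":0,"dx":0.36,"dy":0.709,"dz":0},{"gripper":0,"dx":0.36,"dy":0.709,"dz":0},{"gripper":0,"dx":0.36,"dy":0.709,"dz":0}]'
```

```text
$[0]: bad value
```

```bash
python3 -m jog '[{"gripper":0.0,"dx":0.18,"dy":0.355,"dz":0.0,"rx":0.0,"ry":0.0,"rz":0.0}]'
```

```text
t: 0.65
eef_pos: [0.2127, -0.6059, 0.2499]
tool_rot: [-0.101, -0.699, -0.099, 0.701]
contact_force: [1.2, 0.2, 0.9]
gripper_width: 1.003
```

```bash
python3 -m jog '[{"gripper":0.0,"dx":0.338,"dy":0.664,"dz":0.0,"rx":0.0,"ry":0.0,"rz":0.0},{"gripper":0.0,"dx":0.338,"dy":0.664,"dz":0.0,"rx":0.0,"ry":0.0,"rz":0.0},{"gripper":0.0,"dx":0.338,"dy":0.664,"dz":0.0,"rx":0.0,"ry":0.0,"rz":0.0},{"gripper":0.0,"dx":0.338,"dy":0.664,"dz":0.0,"rx":0.0,"ry":0.0,"rz":0.0},{"gripper":0.0,"dx":0.338,"dy":0.664,"dz":0.0,"rx":0.0,"ry":0.0,"rz":0.0},{"gripper":0.0,"dx":0.338,"dy":0.664,"dz":0.0,"rx":0.0,"ry":0.0,"rz":0.0},{"gripper":0.0,"dx":0.338,"dy":0.664,"dz":0.0,"rx":0.0,"ry":0.0,"rz":0.0},{"gripper":0.0,"dx":0.338,"dy":0.664,"dz":0.0,"rx":0.0,"ry":0.0,"rz":0.0},{"gripper":0.0,"dx":0.338,"dy":0.664,"dz":0.0,"rx":0.0,"ry":0.0,"rz":0.0},{"gripper":0.0,"dx":0.338,"dy":0.664,"dz":0.0,"rx":0.0,"ry":0.0,"rz":0.0}]'
```

```text
t: 1.65
eef_pos: [0.4449, -0.1543, 0.2508]
tool_rot: [0.103, 0.7, 0.103, -0.699]
contact_force: [0.7, -1.5, -0.1]
gripper_width: 0.993
```

```bash
python3 -m jog '[{"gripper":0.0,"dx":0.11,"dy":0.218,"dz":0.0,"rx":0.0,"ry":0.0,"rz":0.0},{"gripper":0.0,"dx":0.11,"dy":0.218,"dz":0.0,"rx":0.0,"ry":0.0,"rz":0.0},{"gripper":0.0,"dx":0.11,"dy":0.218,"dz":0.0,"rx":0.0,"ry":0.0,"rz":0.0},{"gripper":0.0,"dx":0.11,"dy":0.218,"dz":0.0,"rx":0.0,"ry":0.0,"rz":0.0},{"gripper":0.0,"dx":0.11,"dy":0.218,"dz":-0.03,"rx":0.0,"ry":0.0,"rz":0.0},{"gripper":0.0,"dx":0.11,"dy":0.218,"dz":-0.06,"rx":0.0,"ry":0.0,"rz":0.0},{"gripper":0.0,"dx":0.11,"dy":0.218,"dz":-0.06,"rx":0.0,"ry":0.0,"rz":0.0}]'
python3 - <<'E'
from h import *
c=read_camera("wrist");cv2.imwrite("pics/w0.png",c["pixels"]);print(c["cam_to_world"].round(3),get_obs()["eef_pos"])
for l in("knob_mid","pointer_tip"):
    for r in spot_in("wrist",l)[:2]: print(l,r["conf"],np.round(r["box"],1))
print(proj(c,[.555,.0625,.099]),proj(c,[.68,.032,.068]))
E
```

```text
t: 2.35
eef_pos: [0.5518, 0.0629, 0.1866]
tool_rot: [-0.104, -0.697, -0.104, 0.702]
contact_force: [-0.6, -1.1, 0.6]
gripper_width: 1.002
[[ 0.293 -0.921 -0.256  0.616]
 [-0.956 -0.283 -0.076  0.082]
 [-0.002  0.267 -0.964  0.31 ]
 [ 0.     0.     0.     1.   ]] [0.55284731 0.0616208  0.18875579]
knob_mid 0.58 [358.7 119.  257.8 238. ]
pointer_tip 0.86 [345.2 134.4 428.3 268.9]
[278.33639838 219.07463569] [364.01415118  69.37975138]
```

View pics/w0.png

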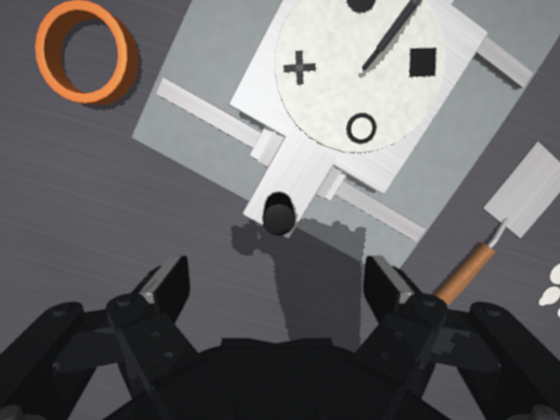

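The knob top at (280,217) matches its prediction to 2 px, and the tip at (362,73) is within about 3 mm. The cross is at (299,68) and the ring at (361,128). Descending and gripping.

```bash
python3 -m jog '[{"gripper":0.0,"dx":0.001,"dy":0.0,"dz":-0.04,"rx":0.0,"ry":0.0,"rz":0.0},{"gripper":0.0,"dx":0.001,"dy":0.0,"dz":-0.08,"rx":0.0,"ry":0.0,"rz":0.0},{"gripper":0.0,"dx":0.001,"dy":0.0,"dz":-0.108,"rx":0.0,"ry":0.0,"rz":0.0},{"gripper":0.5,"dx":0.001,"dy":0.0,"dz":-0.108,"rx":0.0,"ry":0.0,"rz":0.0},{"gripper":0.9,"dx":0.001,"dy":0.0,"dz":-0.108,"rx":0.0,"ry":0.0,"rz":0.0},{"gripper":1.0,"dx":0.001,"dy":0.0,"dz":-0.108,"rx":0.0,"ry":0.0,"rz":0.0},{"gripper":1.0,"dx":0.001,"dy":0.0,"dz":-0.108,"rx":0.0,"ry":0.0,"rz":0.0},{"gripper":1.0,"dx":0.001,"dy":0.0,"dz":-0.108,"rx":0.0,"ry":0.0,"rz":0.0},{"gripper":1.0,"dx":0.001,"dy":0.0,"dz":-0.108,"rx":0.0,"ry":0.0,"rz":0.0}]' 40
cat >> h.py <<'E'
def shift(c,tip,cr,rg):
    T=atz(c,tip,.068);C=atz(c,cr,.056);G=atz(c,rg,.056)
    print("tip",T.round(4),"cross",C.round(4),"ring",G.round(4),"| cross->tip",(T-C)[:2].round(4),"ring->tip",(T-G)[:2].round(4))
E
python3 - <<'E'
from h import *
c=read_camera("top")
cv2.imwrite("pics/top2.png",cv2.resize(c["pixels"][140:250,250:390],None,fx=5,fy=5,interpolation=cv2.INTER_CUBIC))
c=read_camera("wrist");cv2.imwrite("pics/w2.png",c["pixels"])
print(get_obs()["gripper_width"],get_obs()["eef_pos"],get_obs()["t"])
E
```

```text
t: 3.4
eef_pos: [0.5567, 0.0621, 0.0846]
tool_rot: [0.103, 0.701, 0.103, -0.698]
contact_force: [-0.9, 0.1, 7.7]
gripper_width: 0.293
0.2930318154869026 [0.55674307 0.06210443 0.08452397] 3.5
```

View pics/top2.png

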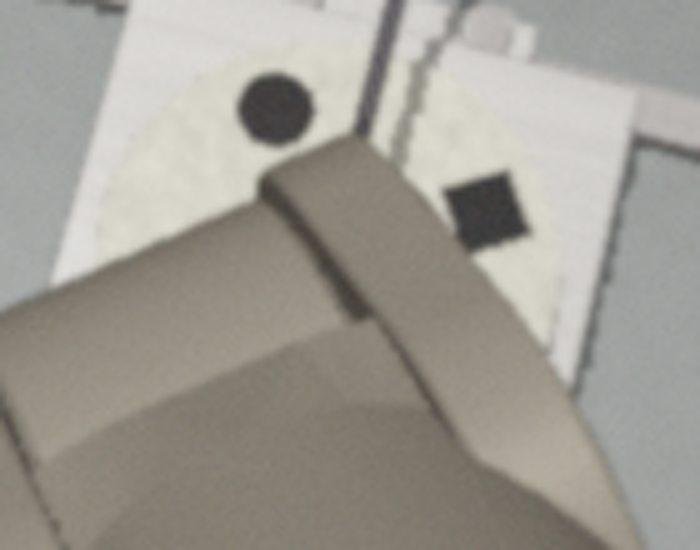

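View pics/w2.png

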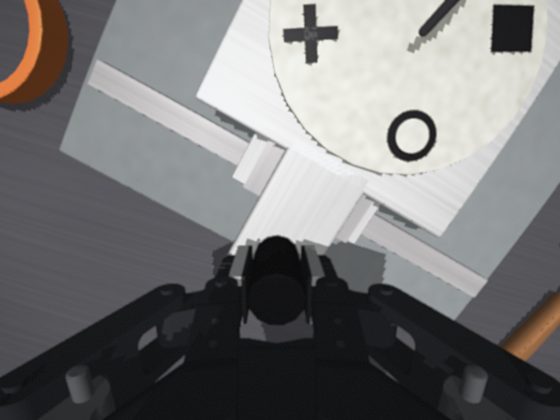

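The grip holds (opening 25 mm). In the wrist view the tip is at (421,35), cross (311,33) and ring (412,135). The marks are fixed in this camera, so it suits servoing.

Run:
```python
from h import *
c=read_camera("wrist")
cr,_=blob(c,(311,33),34,80);rg,_=blob(c,(412,135),30,80);sq,_=blob(c,(513,28),30,80)
print(cr,rg,sq);shift(c,(421,35),cr,rg)
C,G,S=[atz(c,p,.056) for p in(cr,rg,sq)]
print(np.linalg.norm(C-S),np.linalg.norm(C-G),np.linalg.norm(G-S))
# predicted tip pixel when centred: a point 12 mm above mark
for P in(C,G): print(proj(c,P+[0,0,.012]))
```

```text
[310.63979058  32.84293194] [410.57308585 135.12296984] [511.87189398  27.90226394]
tip [0.68   0.0325 0.068 ] cross [0.6695 0.0793 0.056 ] ring [0.6397 0.0154 0.056 ] | cross->tip [ 0.0105 -0.0468] ring->tip [0.0404 0.0171]
0.09980762773464277 0.07047126336268927 0.07093123874900259
[313.76370741  23.75314686]
[421.69979276 135.31222987]
```

```bash
python3 -m jog '[{"gripper":1.0,"dx":0.003,"dy":-0.012,"dz":0.0,"rx":0.0,"ry":0.0,"rz":0.0},{"gripper":1.0,"dx":0.006,"dy":-0.025,"dz":0.0,"rx":0.0,"ry":0.0,"rz":0.0},{"gripper":1.0,"dx":0.009,"dy":-0.038,"dz":0.0,"rx":0.0,"ry":0.0,"rz":0.0},{"gripper":1.0,"dx":0.0105,"dy":-0.047,"dz":0.0,"rx":0.0,"ry":0.0,"rz":0.0},{"gripper":1.0,"dx":0.0105,"dy":-0.047,"dz":0.0,"rx":0.0,"ry":0.0,"rz":0.0},{"gripper":1.0,"dx":0.0105,"dy":-0.047,"dz":0.0,"rx":0.0,"ry":0.0,"rz":0.0},{"gripper":1.0,"dx":0.0105,"dy":-0.047,"dz":0.0,"rx":0.0,"ry":0.0,"rz":0.0}]'
python3 - <<'E'
from h import *
c=read_camera("wrist")
cv2.imwrite("pics/w3.png",cv2.resize(c["pixels"][0:180,210:450],None,fx=3.2,fy=3.2,interpolation=cv2.INTER_CUBIC));print(get_obs()["eef_pos"])
E
```

```text
t: 4.25
eef_pos: [0.568, 0.0143, 0.0846]
tool_rot: [0.103, 0.701, 0.102, -0.698]
contact_force: [0.9, -3.0, 6.2]
gripper_width: 0.289
[0.56797624 0.01428633 0.08457942]
```

View pics/w3.png

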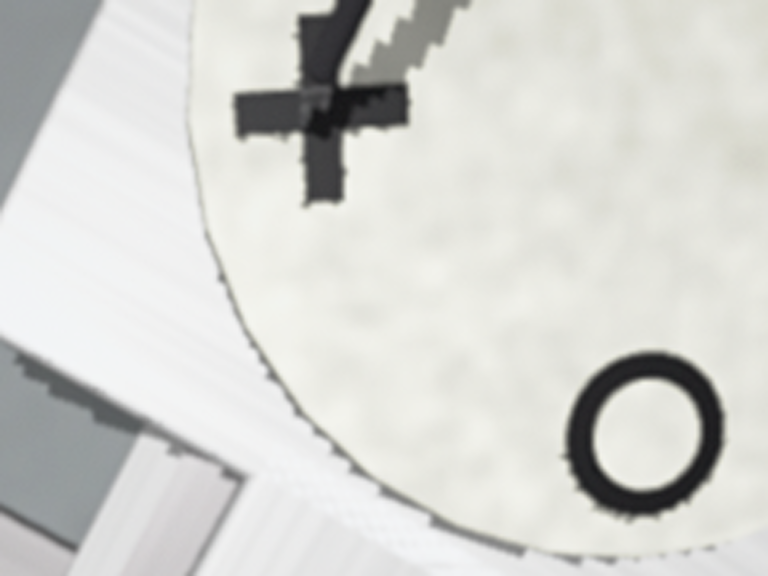

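The tip lies on the cross, but its exact end is unclear because the shadow overlaps it. I'll use the depth image to find the rod's end.

```bash
cat >> h.py <<'E'
def heights(c):
    v,u=np.mgrid[0:420,0:560]
    n=cv2.undistortPoints(np.stack([u.ravel(),v.ravel()],1).astype(float)[:,None],c["camera_matrix"],c["D"])[:,0]
    z=c["range_z"].ravel()[:,None];T=c["cam_to_world"]
    return ((np.hstack([n,np.ones_like(z)])*z)@T[:3,:3].T+T[:3,3]).reshape(420,560,3)
E
python3 - <<'E'
from h import *
c=read_camera("wrist");W=heights(c)
cr=np.array([310.64,32.84])
print(np.round(W[14:46:2,298:332:3,2]*1000).astype(int))
h=W[...,2]
m=(h>.0625)&(h<.12);m[120:]=0;m[:,:270]=0;m[:,420:]=0
v,u=np.nonzero(m);o=np.argsort(-v)[:14]
for i in o: print(u[i],v[i],W[v[i],u[i]].round(4))
g=cv2.cvtColor(c["pixels"],cv2.COLOR_BGR2GRAY)[5:65,275:355]
g=np.clip(g.astype(float)*2.2,0,255).astype(np.uint8)
cv2.imwrite("pics/w4.png",cv2.resize(g,None,fx=9,fy=9,interpolation=cv2.INTER_NEAREST))
E
```

```text
[[ 56  57  57  56  75  74  76  76  57  57  55  57]
 [ 56  56  57  56  74  75  75  57  55  58  55  58]
 [ 56  56  57 209  74  73  74  57  57  57  56  56]
 [ 57  56  57  71  73  73  72  57  57  56  56  56]
 [ 57  56  56  72  72  73  71  56  58  56  56  56]
 [ 56  56  57  57  71  71  56  55  56  57  56  57]
 [ 56  55  56  57  70  57  57  56  57  56  56  56]
 [ 57  56  58  57  57  57  57  58  57  57  56  57]
 [ 55  57  57  56  57  56  56  57  57  58  57  56]
 [ 58  57  57  57  57  57  58  57  56  55  57  57]
 [ 56  56  57  57  57  57  57  57  56  56  57  56]
 [ 58  58  58  58  57  57  58  58 209  57  57  56]
 [ 57  57  56  58  56  56  57  57  56  57  56  57]
 [ 58  56  57  57  57  57  58  57  58  55  56  56]
 [ 55  56  56  57  58  56  55  57  57  56  57  55]
 [ 56  57  57  58  56  56  56  56  56  56  56  56]]
312 26 [0.6788 0.0319 0.0706]
311 26 [0.6789 0.0323 0.07  ]
310 26 [0.6788 0.0327 0.07  ]
308 25 [0.6789 0.0336 0.07  ]
312 25 [0.6792 0.032  0.0706]
311 25 [0.6788 0.0324 0.0713]
310 25 [0.679  0.0328 0.0704]
309 25 [0.6791 0.0332 0.0698]
313 25 [0.6791 0.0316 0.0714]
314 25 [0.6797 0.0312 0.0701]
314 24 [0.6797 0.0313 0.071 ]
313 24 [0.6797 0.0317 0.0706]
308 24 [0.679  0.0338 0.0709]
310 24 [0.6793 0.0329 0.0706]
```

View pics/w4.png

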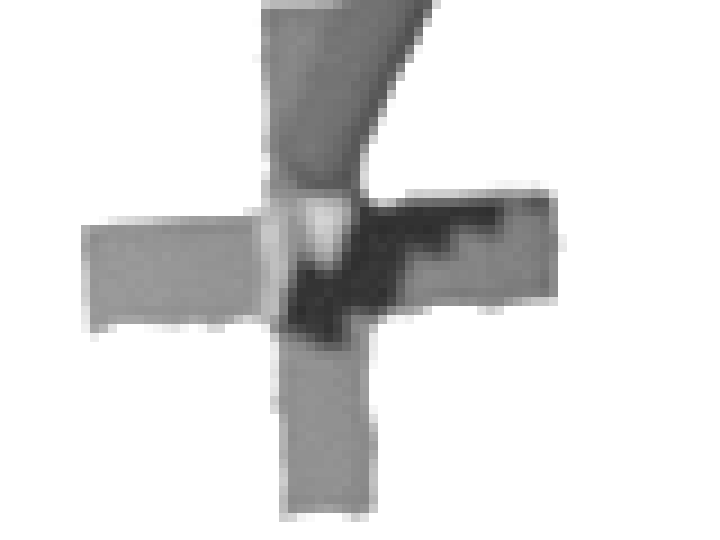

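The depth shows the rod ending at about (310.7,26.3), 70 mm high at its top side. The bright patch below it reads 57 mm, so it is the print, partly covered by the dark shadow. The centred position should be (313.8,23.8).

Run:
```python
from h import *
c=read_camera("wrist");shift(c,(310.7,26.3),(310.6,32.8),(410.6,135.1))
c=read_camera("scene");W=heights(c)
cv2.imwrite("pics/s5.png",cv2.resize(c["pixels"][190:310,180:340],None,fx=5,fy=5,interpolation=cv2.INTER_CUBIC))
print(get_obs()["t"])
```

```text
tip [0.6795 0.0324 0.068 ] cross [0.6809 0.0314 0.056 ] ring [ 0.651  -0.0325  0.056 ] | cross->tip [-0.0014  0.0009] ring->tip [0.0285 0.0649]
4.45
```

View pics/s5.png

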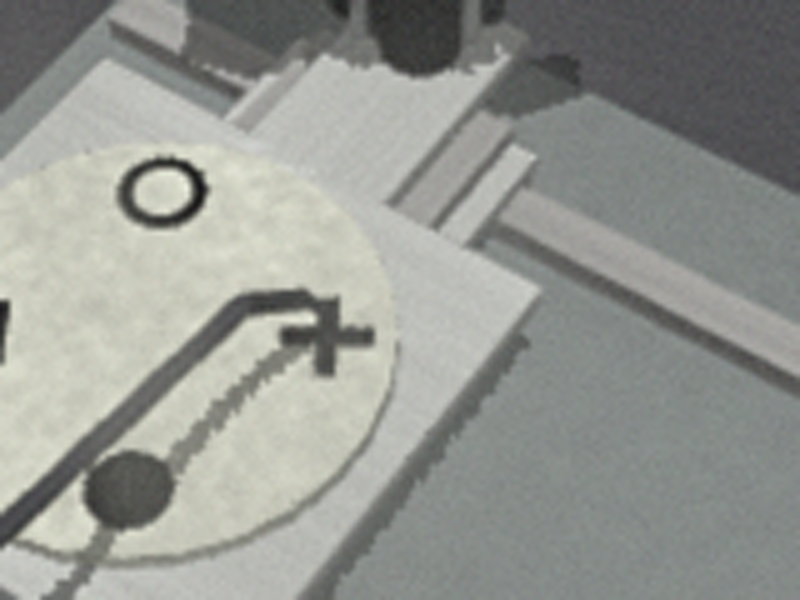

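Run:
```python
from h import *
c=read_camera("scene");W=heights(c)
f=lambda p:((p-[180,190])*5).round(0)
print("pred tip crop",f(proj(c,[.6795,.0324,.068])),"cross",f(proj(c,[.6809,.0314,.056])))
cr=np.array([180+327/5,190+336/5]);C=atz(c,cr,.056);print("cross scene",C.round(4), "wanted tip crop",f(proj(c,C+[0,0,.012])))
for x,y in((230,312),(245,302),(260,302),(275,300),(290,300),(300,302),(308,303),(314,305),(320,308),(330,310)):
    u,v=180+x//5,190+y//5; print((x,y),W[v,u].round(4))
for x,y in ((312,303),(318,305),(325,308)): print(atz(c,(180+x/5,190+y/5),.068).round(4))
```

```text
pred tip crop [324. 306.] cross [320. 335.]
cross scene [0.6807 0.0334 0.056 ] wanted tip crop [325. 311.]
(230, 312) [0.7187 0.0258 0.1145]
(245, 302) [0.7145 0.028  0.1143]
(260, 302) [0.709  0.0292 0.1078]
(275, 300) [0.703  0.0303 0.1006]
(290, 300) [0.6981 0.032  0.0949]
(300, 302) [0.6945 0.0331 0.0909]
(308, 303) [0.6942 0.0344 0.0911]
(314, 305) [0.6891 0.0331 0.0815]
(320, 308) [0.6855 0.0343 0.0775]
(330, 310) [0.6807 0.0348 0.0691]
[0.6796 0.029  0.068 ]
[0.6796 0.0308 0.068 ]
[0.6798 0.033  0.068 ]
```

Scene depth shows the rod's last part is steep (about 55°). The visible edge therefore sits about 1 mm robot-side of the axis end, and the cross is centred to within about 1 mm. I'll make a tiny trim and hold.

```bash
R='x'; python3 -m jog '[{"gripper":1.0,"dx":-0.0006,"dy":0.0006,"dz":0.0,"rx":0.0,"ry":0.0,"rz":0.0},{"gripper":1.0,"dx":-0.0006,"dy":0.0006,"dz":0.0,"rx":0.0,"ry":0.0,"rz":0.0},{"gripper":1.0,"dx":-0.0006,"dy":0.0006,"dz":0.0,"rx":0.0,"ry":0.0,"rz":0.0},{"gripper":1.0,"dx":-0.0006,"dy":0.0006,"dz":0.0,"rx":0.0,"ry":0.0,"rz":0.0},{"gripper":1.0,"dx":-0.0006,"dy":0.0006,"dz":0.0,"rx":0.0,"ry":0.0,"rz":0.0},{"gripper":1.0,"dx":-0.0006,"dy":0.0006,"dz":0.0,"rx":0.0,"ry":0.0,"rz":0.0},{"gripper":1.0,"dx":-0.0006,"dy":0.0006,"dz":0.0,"rx":0.0,"ry":0.0,"rz":0.0},{"gripper":1.0,"dx":-0.0006,"dy":0.0006,"dz":0.0,"rx":0.0,"ry":0.0,"rz":0.0},{"gripper":1.0,"dx":-0.0006,"dy":0.0006,"dz":0.0,"rx":0.0,"ry":0.0,"rz":0.0},{"gripper":1.0,"dx":-0.0006,"dy":0.0006,"dz":0.0,"rx":0.0,"ry":0.0,"rz":0.0}]'
python3 -m jog '[{"gripper":1.0,"dx":0.0,"dy":0.0,"dz":0.0,"rx":0.0,"ry":0.0,"rz":0.0},{"gripper":1.0,"dx":0.0,"dy":0.0,"dz":0.0,"rx":0.0,"ry":0.0,"rz":0.0},{"gripper":1.0,"dx":0.0,"dy":0.0,"dz":0.0,"rx":0.0,"ry":0.0,"rz":0.0},{"gripper":1.0,"dx":0.0,"dy":0.0,"dz":0.0,"rx":0.0,"ry":0.0,"rz":0.0},{"gripper":1.0,"dx":0.0,"dy":0.0,"dz":0.0,"rx":0.0,"ry":0.0,"rz":0.0},{"gripper":1.0,"dx":0.0,"dy":0.0,"dz":0.0,"rx":0.0,"ry":0.0,"rz":0.0}]'
python3 - <<'E'
from h import *
c=read_camera("wrist")
rg,_=blob(c,(411,135),30,80)
W=heights(c);h=W[...,2];m=(h>.0625)&(h<.12);m[120:]=0;m[:,:270]=0;m[:,420:]=0
v,u=np.nonzero(m);k=v.max();print("end row",k,"cols",u[v>=k-1].min(),u[v>=k-1].max())
shift(c,(u[v>=k-1].mean(),k+.3),(310.6,32.8),rg)
E
```

```text
t: 5.5
eef_pos: [0.5673, 0.0151, 0.0846]
tool_rot: [0.103, 0.701, 0.102, -0.698]
contact_force: [0.2, -2.3, 6.0]
gripper_width: 0.291
t: 6.1
eef_pos: [0.5673, 0.0151, 0.0846]
tool_rot: [0.103, 0.701, 0.102, -0.698]
contact_force: [1.0, -2.1, 6.0]
gripper_width: 0.288
end row 25 cols 311 316
tip [0.6795 0.0321 0.068 ] cross [0.6802 0.0322 0.056 ] ring [ 0.6502 -0.0315  0.056 ] | cross->tip [-0.0007 -0.0001] ring->tip [0.0293 0.0636]
```

Cross centred within 1 mm and held for over 1.5 s. Now the ring.

```bash
python3 -m jog '[{"gripper":1.0,"dx":0.006,"dy":0.0125,"dz":0.0,"rx":0.0,"ry":0.0,"rz":0.0},{"gripper":1.0,"dx":0.012,"dy":0.025,"dz":0.0,"rx":0.0,"ry":0.0,"rz":0.0},{"gripper":1.0,"dx":0.018,"dy":0.0385,"dz":0.0,"rx":0.0,"ry":0.0,"rz":0.0},{"gripper":1.0,"dx":0.024,"dy":0.0515,"dz":0.0,"rx":0.0,"ry":0.0,"rz":0.0},{"gripper":1.0,"dx":0.0298,"dy":0.0637,"dz":0.0,"rx":0.0,"ry":0.0,"rz":0.0},{"gripper":1.0,"dx":0.0298,"dy":0.0637,"dz":0.0,"rx":0.0,"ry":0.0,"rz":0.0},{"gripper":1.0,"dx":0.0298,"dy":0.0637,"dz":0.0,"rx":0.0,"ry":0.0,"rz":0.0},{"gripper":1.0,"dx":0.0298,"dy":0.0637,"dz":0.0,"rx":0.0,"ry":0.0,"rz":0.0}]'
python3 - <<'E'
from h import *
c=read_camera("wrist")
W=heights(c);h=W[...,2];m=(h>.0625)&(h<.12);m[:90]=0;m[170:]=0;m[:,:370]=0;m[:,470:]=0
v,u=np.nonzero(m);k=v.max();print("end row",k,"cols",u[v>=k-1].min(),u[v>=k-1].max())
o=np.argsort(h[v,u])[:8];print(np.c_[u[o],v[o]].tolist(),W[v[o],u[o]].mean(0).round(4))
cv2.imwrite("pics/w6.png",cv2.resize(c["pixels"][85:185,350:490],None,fx=5.5,fy=5.5,interpolation=cv2.INTER_CUBIC));print("target",proj(c,atz(c,(410.6,135.1),.056)+[0,0,.012]))
E
```

```text
t: 6.95
eef_pos: [0.5967, 0.0798, 0.0846]
tool_rot: [0.103, 0.701, 0.103, -0.698]
contact_force: [0.2, 2.0, 8.3]
gripper_width: 0.288
end row 137 cols 422 429
[[421, 133], [421, 134], [422, 131], [421, 132], [422, 134], [422, 133], [422, 136], [421, 135]] [0.6801 0.0345 0.0699]
target [421.710293   135.26182667]
```

View pics/w6.png

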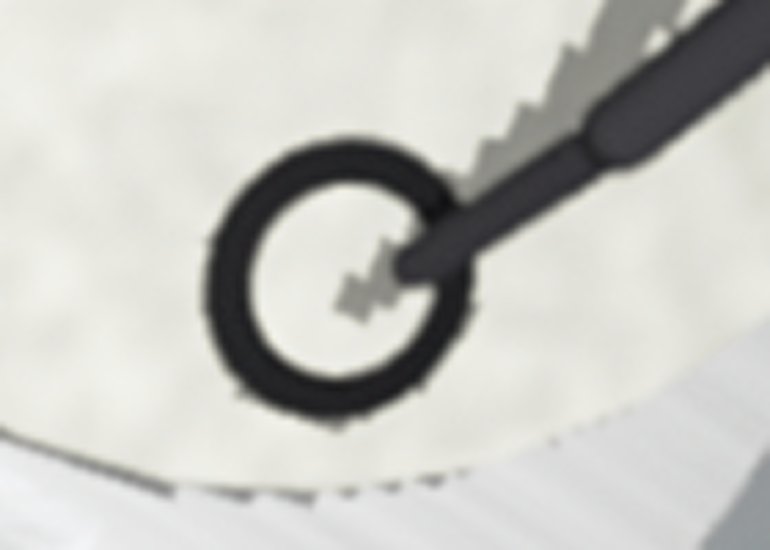

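Run:
```python
from h import *
c=read_camera("wrist")
for t in((422.5,133.3),(424,133.3)): shift(c,t,(310.6,32.8),(410.6,135.1))
```

```text
tip [0.6806 0.0331 0.068 ] cross [0.7095 0.097  0.056 ] ring [0.6797 0.0331 0.056 ] | cross->tip [-0.0289 -0.0639] ring->tip [ 0.001 -0.   ]
tip [0.6808 0.0324 0.068 ] cross [0.7095 0.097  0.056 ] ring [0.6797 0.0331 0.056 ] | cross->tip [-0.0287 -0.0646] ring->tip [ 0.0012 -0.0007]
```

The tip is about 1 mm off the ring's centre. I'll trim it, then release and retreat upward.

```bash
python3 -m jog '[{"gripper":1.0,"dx":0.001,"dy":-0.0003,"dz":0.0,"rx":0.0,"ry":0.0,"rz":0.0},{"gripper":1.0,"dx":0.001,"dy":-0.0003,"dz":0.0,"rx":0.0,"ry":0.0,"rz":0.0},{"gripper":1.0,"dx":0.001,"dy":-0.0003,"dz":0.0,"rx":0.0,"ry":0.0,"rz":0.0},{"gripper":1.0,"dx":0.001,"dy":-0.0003,"dz":0.0,"rx":0.0,"ry":0.0,"rz":0.0},{"gripper":0.6,"dx":0.001,"dy":-0.0003,"dz":0.0,"rx":0.0,"ry":0.0,"rz":0.0},{"gripper":0.3,"dx":0.001,"dy":-0.0003,"dz":0.0,"rx":0.0,"ry":0.0,"rz":0.0},{"gripper":0.0,"dx":0.001,"dy":-0.0003,"dz":0.0,"rx":0.0,"ry":0.0,"rz":0.0},{"gripper":0.0,"dx":0.001,"dy":-0.0003,"dz":0.0,"rx":0.0,"ry":0.0,"rz":0.0},{"gripper":0.0,"dx":0.001,"dy":-0.0003,"dz":0.0,"rx":0.0,"ry":0.0,"rz":0.0}]'
python3 - <<'E'
from h import *
c=read_camera("wrist");b,_=blob(c,(410,135),30,80)
cv2.imwrite("pics/w7.png",cv2.resize(c["pixels"][85:185,350:490],None,fx=5.5,fy=5.5,interpolation=cv2.INTER_CUBIC))
E
```

```text
t: 7.95
eef_pos: [0.5958, 0.0787, 0.0821]
tool_rot: [-0.103, -0.699, -0.103, 0.7]
contact_force: [0.4, 0.7, 0.2]
gripper_width: 1.001
```

```bash
python3 -m jog '[{"gripper":0.0,"dx":0.0,"dy":0.0,"dz":0.03,"rx":0.0,"ry":0.0,"rz":0.0},{"gripper":0.0,"dx":0.0,"dy":0.0,"dz":0.07,"rx":0.0,"ry":0.0,"rz":0.0},{"gripper":0.0,"dx":0.0,"dy":0.0,"dz":0.11,"rx":0.0,"ry":0.0,"rz":0.0},{"gripper":0.0,"dx":-0.03,"dy":-0.04,"dz":0.13,"rx":0.0,"ry":0.0,"rz":0.0},{"gripper":0.0,"dx":-0.05,"dy":-0.08,"dz":0.13,"rx":0.0,"ry":0.0,"rz":0.0},{"gripper":0.0,"dx":-0.07,"dy":-0.12,"dz":0.13,"rx":0.0,"ry":0.0,"rz":0.0},{"gripper":0.0,"dx":-0.09,"dy":-0.16,"dz":0.13,"rx":0.0,"ry":0.0,"rz":0.0},{"gripper":0.0,"dx":-0.09,"dy":-0.2,"dz":0.13,"rx":0.0,"ry":0.0,"rz":0.0},{"gripper":0.0,"dx":-0.09,"dy":-0.24,"dz":0.13,"rx":0.0,"ry":0.0,"rz":0.0},{"gripper":0.0,"dx":-0.09,"dy":-0.24,"dz":0.13,"rx":0.0,"ry":0.0,"rz":0.0}]'
python3 - <<'E'
from h import *
c=read_camera("top")
cv2.imwrite("pics/top8.png",cv2.resize(c["pixels"][150:240,260:380],None,fx=6,fy=6,interpolation=cv2.INTER_CUBIC))
E
```

```text
t: 9.0
eef_pos: [0.5048, -0.1678, 0.2122]
tool_rot: [-0.101, -0.7, -0.099, 0.7]
contact_force: [-0.1, 0.8, -0.3]
gripper_width: 1.002
```

View pics/top8.png

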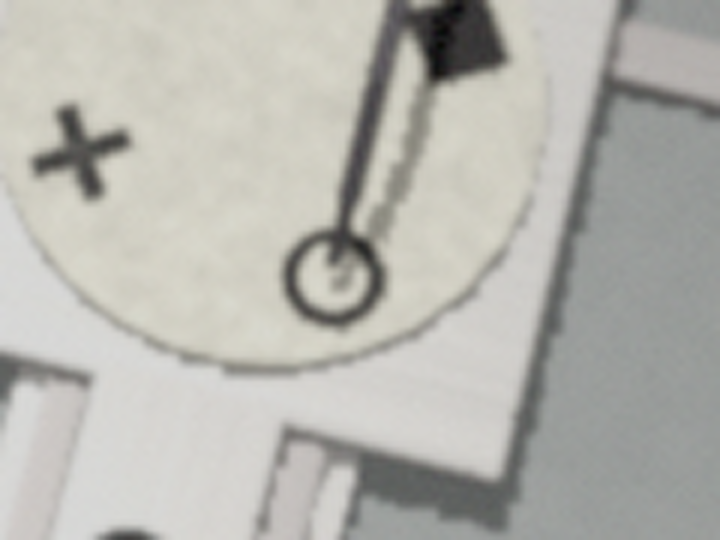

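View pics/w7.png

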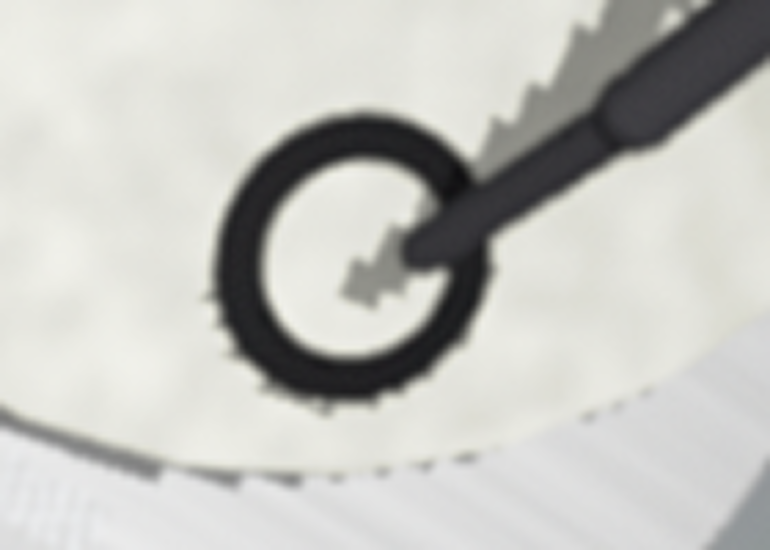

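The ring encloses the tip in both views: top ring (315.7,196.3) and tip (316.3,194.0). I'll check the offset numerically before handing in.

Run:
```python
from h import *
c=read_camera("top")
R=atz(c,(315.67,196.33),.056);T=atz(c,(316.3,194.0),.068)
print("top: ring",R.round(4),"tip",T.round(4),"diff",(T-R)[:2].round(4))
g=cv2.cvtColor(c["pixels"],cv2.COLOR_BGR2GRAY)
for n,p in(("cross",(273.5,175.3)),("square",(336,156.5))):
    b,a=blob(c,p,13,90);print(n,b,a,atz(c,b,.056).round(4))
c=read_camera("scene");g=cv2.cvtColor(c["pixels"],cv2.COLOR_BGR2GRAY)
Rp=proj(c,[.6807,.0328,.056]);print("scene expected ring px",Rp)
x,y=Rp.round().astype(int);s=g[y-16:y+17,x-20:x+21]
lab=cv2.connectedComponentsWithStats((s<95).astype(np.uint8));print(lab[2],lab[3].round(1)+[x-20,y-16])
W=heights(c);sub=W[y-30:y+15,x-20:x+20];m=(sub[...,2]>.064)&(sub[...,2]<.074);print("tip pts",sub[m].mean(0).round(4),m.sum())
print(get_obs()["t"])
```

```text
top: ring [0.6794 0.0322 0.056 ] tip [0.6799 0.0319 0.068 ] diff [ 0.0005 -0.0003]
cross [272.90909091 174.81818182] 44.0 [0.7102 0.0975 0.056 ]
square [335.30128205 155.52564103] 156.0 [0.7448 0.0042 0.056 ]
scene expected ring px [245.0130335  257.09567032]
[[   0    0   41   33 1189]
 [   0    7   30   17  164]] [[245.7 257.4]
 [239.6 254.2]]
tip pts [0.6832 0.035  0.0717] 6
9.15
```

```bash
python3 -c "
from station import hand_in;print(hand_in())"
```

```text
the job is handed in; nothing more can be done
None
```

The job is done and handed in at about t = 9.2 s of the 38 s allowed. I gripped the knob and brought the cross under the pointer tip, where it stayed for about 1.5 s. I then moved the carrier on to the ring, let go of the knob and backed the arm clear.

- **Cross:** the wrist camera put it within about 1 mm of the tip during the hold. An apparent bright tip on the cross was part of the print, so I located the end of the rod from the depth image.
- **Ring:** after release, the top camera put the tip 0.5 mm in x and 0.3 mm in y from the ring's centre. The last wrist picture agreed to within about 1 mm.
- **Checks that were poor or disagreed:**
  - The networks boxed the whole print instead of the marks, so I measured the marks myself.
  - Working back from the cross in the last top picture puts the ring about 2 mm from the tip in y. The top camera had read the cross 1.6 mm off in y against the wrist camera earlier. Allowing for that bias, it agrees to about 1 mm.
  - The last scene-camera check was unusable, because the ring and the rod ran together in the picture.

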